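# Put the vernier caliper away in its drawer

### The job

Put the vernier caliper away: slide its jaws closed, lay it flat in its fitted recess in the open cabinet drawer (set it down, do not drop it), then push the drawer fully shut without slamming it. Leave the loose gauge block and the turned collar where they are.

Things in the scene. Friction and masses are not known exactly. Their poses are not given: they have to be found in the camera images.
- caliper: bare steel vernier caliper lying flat, 236 x 67 x 11 mm, about 0.17 kg. Origin: centre of its footprint, on its underside; own y runs along the beam toward the jaw end, z up. In mm: beam x 5..21, y -118..118, z 4..7, with low feet under both ends; jaws x -33..0, z 4..7; fixed jaw y 99..118; sliding jaw y 75..98 when closed.
- caliper_jaw (a joint): opening g of the caliper's jaws in m: 0 = closed, starts 0.008 to 0.022; light friction, about 1 N. Sliding jaw and its slider body move toward -y of the caliper as g grows.
- caliper_jaws (a point): point on the caliper at its own x -15, y 98.5, z 5.5 mm: half way along the fixed jaw's measuring face, axes as the caliper's. The jaws' outside faces lie 19.5 mm beyond it toward +y and 23.5 mm + g toward -y, so they are 43 mm + g apart and can be pinched together along y; there the slider body begins 15 mm away toward +x.
- caliper_grip (a point): point on the caliper at its own x 12.5, y 45, z 6 mm, axes as the caliper's; with the jaws closed it is inside the slider body, a block 25 mm wide (x 0..25), 68 mm long (y 30..98), z 2..10 mm: a good place to grip and carry the caliper.
- recess (a point): the caliper's recess in the black insert of the open upper drawer; moves with the drawer. Its frame is where the caliper's frame must come to lie: origin on the recess floor, y toward the jaw end, z up. 10 mm deep, 3 mm larger all round than the closed caliper: beam channel x -3..28, y -121..121; jaw bay x -36..-3, y 72..121 mm. An open jaw lands on the insert.
- finger_room (a point): middle of the finger notch across the recess, on its floor (at x 12, y 44 mm of the recess, same axes): free to floor depth over x -48..47 mm and y -20..20 mm from here, for fingers either side of the slider body. The drawer's front panel, 60 mm away toward +x, stands 15 mm above the insert's top; other tools lie in their own recesses.
- drawer (a joint): how far the upper drawer is open in m: 0 = fully shut, starts 0.124 to 0.132, grows as it is pulled out; friction about 1.5 N
- drawer_pull (a point): middle of the upper drawer's level bar pull (round aluminium bar 8 mm thick, 90 mm long, 22 mm in front of the front panel), 72 mm above the bench; moves with the drawer. Its x axis points straight out of the cabinet (the drawer shuts toward -x); y along the bar; z up. The front panel is 280 mm wide and stands from 52 to 93 mm above the bench.
- cabinet: grey steel instrument cabinet with two shallow drawers, 142 deep x 282 wide x 103 mm high, rubber mat on top, fixed on the bench; origin at the centre of its underside, x from front to back, y along its width, z up. Its front is at x = -70 mm. The lower drawer stays shut.
- gauge_block: loose steel gauge block, 35 x 50 x 10 mm, origin at the centre of its underside; to be left alone
- turned_collar: loose turned dark steel collar, 48 mm across, 24 mm high, origin at the centre of its underside; to be left alone

How it is judged (in metres and radians):
On the way, in this order (a step that is already met when the one before it is completed fails the run):
1. the caliper's jaws are closed (under 2 mm open) (value of joint caliper_jaw below 0.002 m), for 0.2 s.
2. the closed caliper lies flat in its recess, let go (horizontal distance between caliper and recess below 0.006 m and z of caliper in the frame of recess below 0.003 m and angle between the y axis of caliper and the y axis of recess, either way round below 0.05 rad and angle between caliper's own z axis and vertical below 0.04 rad and value of joint caliper_jaw below 0.0045 m and contact force between the fingers and caliper below 0.1 N), for 0.2 s.
3. the drawer is shut (value of joint drawer below 0.003 m), for 0.2 s.
At the end, for the whole second after the job is handed in: The drawer is shut to within 3 mm; the caliper rests in its recess in it, the right way up, within 6 mm and 0.05 rad of its place and down to 3 mm of the recess floor, its jaws closed to 4.5 mm (the recess's play) or less; gauge block and collar are within 15 mm of where they were (value of joint drawer below 0.003 m and value of joint caliper_jaw below 0.0045 m and horizontal distance between caliper and recess below 0.006 m and z of caliper in the frame of recess below 0.003 m and angle between the y axis of caliper and the y axis of recess, either way round below 0.05 rad and angle between caliper's own z axis and vertical below 0.04 rad and linear speed of caliper below 0.01 m/s and distance of each of gauge_block, turned_collar from where it was at the start of the episode below 0.015 m); the robot touches nothing.
It fails at once if the caliper is dropped (falling free faster than 0.7 m/s) (linear speed of caliper above 0.7 m/s and contact force between the fingers and caliper below 0.1 N).
It fails at once if the drawer is slammed (shut at more than 0.4 m/s) (velocity of joint drawer below -0.4 m/s).
It fails at once if the gauge block is knocked away (distance of gauge_block from where it was at the start of the episode above 0.02 m).
It fails at once if the turned collar is knocked away (distance of turned_collar from where it was at the start of the episode above 0.02 m).
It also fails if it takes over 62 s, if anything falls off the work surface, if the arm or the gripper's body presses on something with over 40 N, if the wrist force passes 120 N, or if a joint passes its speed limit or range.

### The arm

A 7-joint arm with a two-finger parallel gripper is mounted at the origin on a cart in front of the work surface, level with it; the furniture and walls round the work are solid. World frame = base frame: x ahead of the robot, y to its left, z up, the work surface at z = 0. Lengths are in mm, angles in rad, forces in N, time in s.
With the tool pointing down it reaches from about 400 to 875 mm from the base axis. Payload 4.4 kg.
Tool frame: the origin (TCP) lies on the centre line of the jaws, within the pads' length; the fingertips stand 19 mm ahead of it and the grasp point (between the pads) is the TCP; z points along the fingers, y is the line along which they close (so a half turn about z gives the same grasp; the last joint's range is limited). The gripper opens to 85 mm and grips with 20 to 120 N. Pads are 22 mm wide; open, the fingers measure 114 mm over their backs; the gripper's body (76 mm by 85 mm) begins 54 mm behind the grasp point. The pads swing forward as they close: fully open they stand 13 mm farther back than shut.
Start: joints at [1.271, 0.628, 0.038, 1.517, -0.027, 0.996, -0.02], TCP at [150.616, -632.323, 250.313] pointing down, gripper open.
Joint ranges: [-3.06, 3.06], [-0.37, 2.12], [-1.25, 1.32], [0.18, 2.47], [-1.1, 4.24], [0.23, 1.98], [-2.94, 2.94]. Speed limits (rad/s): [2.57, 2.57, 3.14, 3.14, 3.14, 3.14, 3.14].

### API

Orientations are given as [roll, pitch, yaw] about the fixed x, y, z axes, in that order (R = Rz(yaw) Ry(pitch) Rx(roll)).
In Python, from cell import ctrl, viewer, silhouettes gives the robot as it stands.
- The arm moves only by the shell command python3 -m creep 'ROWS'. ROWS is JSON, a list of rows, each an object with "jaw": the gripper command: -1 is shut, 1 is fully open, values between are in proportion; "xyz": the shift along the tool's x, y, z in mm, a list of three; "angular": the turn, a rotation vector about the tool's x, y, z in rad, a list of three. In form: [{"jaw": jaw, "xyz": [tx, ty, tz], "angular": [rx, ry, rz]}, ...]. A call has 1 to 12 rows; each row is the pose to reach, as a shift and turn from the pose commanded when the call began, along the tool's axes at that moment; what a row does not reach only later rows make up. A row lasts 1/8 s, in which the tool goes at most 62.5 mm and 10.7 degrees, less where a joint would pass 70% of its speed; a pose out of reach is approached as far as the arm can. A call with a gripper value outside its range is refused whole. The fingers move at their own pace and stop on an object; the grip force is fixed at half the most. Time passes only in rows, so rows that repeat a pose let the fingers close. It gives the time, the measured TCP pose, the force, the opening and the grip force at its end, in the units of the state.
- ctrl.read_state(): the state, without advancing time (a new reading comes with each control period).
- viewer.get_image(name): name is "scene" or "top" or "wrist"; returns (picture, depth): 384x512x3 uint8, red, green, blue; 384x512 float32, mm along the optical axis (not along the pixel's ray), 0 where there is no reading.
- viewer.camera_model(name): a dict with "fx", "fy", "cx", "cy" (pixels), "T" (4x4, takes a point from camera to world coordinates). Camera axes: x right, y down, z forward; pixel columns grow to the right and rows downward; lengths in mm; the calibration is good to about 2 mm. A picture is of the moment at which its call begins: read the wrist's pose just before it. camera_model takes no time and is no camera call; for the wrist camera it gives the pose at the moment of the call.
- ctrl.finish_job(): hands the job in; it is judged then, once.
Trained networks look in the newest picture that a camera, given by its name, has taken for a name from the list of things; names that differ only in an ending like _2 or _b are one class to them, and where a whole thing is asked for, a point or a joint stands for the part that bears it (a point fixed in the world has none). Each returns a list of dicts, best first, with "score" (0 to 1); they miss things now and then, are a little off and sometimes report something else, mostly with a low value. They report only what shows in the picture. A call takes as long as a camera call.
- silhouettes(camera, target): "pixels" (384x512 bool, what is visible of it) and "xy" ([column, row] in pixels, amid what is visible of it).
The state is a dict: "clock": time; "qpos": joint angles; "qd": joint speeds; "tau": joint torques, N m; "eef_pos": TCP position; "tool_rot": TCP orientation; "force": force on the tool from outside, world axes, zero at the start; "torque": the same for the moment, N m; "width": finger opening in mm; "gripper_force": force on a finger pad.
Only numpy, scipy, OpenCV 4.12 (cv2) and the standard library are available. Lean on these libraries where they do the work, as an engineer would, in place of code of your own. Each camera call takes 0.05 s, during which the arm holds its last target. There are 200 camera calls.

## Working session

There is one attempt and no reset: what is moved stays moved. The work goes in short steps, Python scripts to look and compute and a shell command to move; the robot and the scene stay as the last step left them, time stands still between calls to the robot, and variables do not carry over. Pictures are saved under pics/ and viewed, at most 10 in all, crops included, and the job is handed in when it is done.

```bash
ls; mkdir -p pics; python3 - <<'E'
from cell import ctrl, viewer, silhouettes
import cv2, numpy as np
s=ctrl.read_state(); print(s)
ims=[]
for n in ("scene","top"):
    im,d=viewer.get_image(n); cv2.imwrite(f"pics/{n}0.png",im[:,:,::-1]); np.savez(f"{n}0.npz",im=im,d=d)
    m=viewer.camera_model(n); print(n,m)
    ims.append(im)
    for t in ("caliper","drawer","cabinet","gauge_block","turned_collar","drawer_pull","recess","caliper_jaws"):
        r=silhouettes(n,t); print(t,[(round(float(q["score"]),2),np.round(q["xy"]).tolist(),int(q["pixels"].sum())) for q in r[:3]])
E
```

```text
pics
{'clock': 0.0, 'qpos': array([ 1.2712061 ,  0.62937018,  0.03843942,  1.51838478, -0.02701781,
        0.99631028, -0.01999734]), 'qd': array([-0.00060884, -0.00074965, -0.00046946,  0.00065174, -0.00013798,
       -0.00014557, -0.00146416]), 'tau': array([ 7.02020734e-04, -5.63396001e+01,  1.22554097e+00, -1.93445402e+01,
        1.07598701e-02,  1.04087600e-02, -2.11143146e-06]), 'eef_pos': array([ 150.47724275, -631.72080272,  249.3680606 ]), 'tool_rot': array([-3.13963790e+00,  1.11353899e-05,  2.33784869e-01]), 'force': array([-0.28165188, -0.51385373, -1.2104012 ]), 'torque': array([ 0.08391447, -0.01185188, -0.02034696]), 'gripper_force': 0.0, 'width': 85.43224087623969}
scene {'fx': 444.8958229059172, 'fy': 444.8958229059172, 'cx': 252.07771605880504, 'cy': 187.82698869286733, 'T': array([[-8.93940187e-01, -3.50772826e-01,  2.78979150e-01,
         1.78914078e+02],
       [-4.47898453e-01,  6.76888002e-01, -5.84131500e-01,
         3.46251813e+02],
       [ 1.60598182e-02, -6.47132952e-01, -7.62207993e-01,
         8.84118259e+02],
       [ 0.00000000e+00,  0.00000000e+0
[... 570 characters left out ...]
T': array([[ 9.40590249e-02, -9.70471041e-01,  2.22123520e-01,
         2.89958246e+02],
       [-9.95552306e-01, -9.04902154e-02,  2.62130978e-02,
        -3.06116754e+02],
       [-5.33904719e-03, -2.23601161e-01, -9.74666105e-01,
         9.59996606e+02],
       [ 0.00000000e+00,  0.00000000e+00,  0.00000000e+00,
         1.00000000e+00]])}
caliper [(0.86, [314.0, 214.0], 1055), (0.74, [370.0, 180.0], 276)]
drawer [(0.92, [190.0, 214.0], 8805)]
cabinet [(0.86, [160.0, 209.0], 17749)]
gauge_block [(0.52, [369.0, 180.0], 308)]
turned_collar [(0.64, [373.0, 218.0], 302)]
drawer_pull [(0.7, [192.0, 212.0], 8871)]
recess [(0.6, [190.0, 213.0], 8782)]
caliper_jaws [(0.57, [313.0, 218.0], 1031)]
```

```bash
python3 - <<'E'
import cv2,numpy as np
im=cv2.imread("pics/top0.png"); c=im[120:300,60:420]; cv2.imwrite("pics/top0c.png",cv2.resize(c,None,fx=2.2,fy=2.2,interpolation=cv2.INTER_CUBIC))
E
```

```text
(no output)
```

View pics/top0c.png

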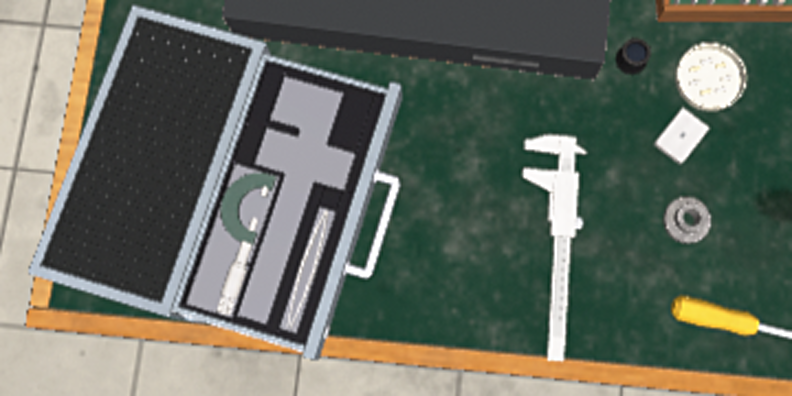

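View pics/scene0.png

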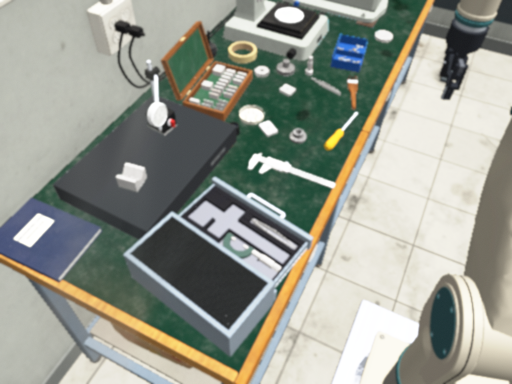

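Top crop: the caliper lies at full-image px ≈(314,214), jaws up (toward world +x). The drawer is open to the right at ≈(190,213), with the recess's jaw end also up. The gauge block is at (370,181) and the collar at (373,218), both clear of it.

```bash
cat >h.py <<'E'
from cell import ctrl, viewer, silhouettes
import cv2, numpy as np
from scipy.spatial.transform import Rotation as R
def unp(m,px,z):
    px=np.atleast_2d(px).astype(float); r=np.c_[(px[:,0]-m["cx"])/m["fx"],(px[:,1]-m["cy"])/m["fy"],np.ones(len(px))]
    w=r@m["T"][:3,:3].T; o=m["T"][:3,3]; return o+w*((z-o[2])/w[:,2])[:,None]
def proj(m,P):
    P=np.atleast_2d(P); c=(P-m["T"][:3,3])@m["T"][:3,:3]; return np.c_[c[:,0]/c[:,2]*m["fx"]+m["cx"],c[:,1]/c[:,2]*m["fy"]+m["cy"]]
def ortho(m,im,z,x0,x1,y0,y1,s):
    "ortho picture: up = +x, left = +y, s px/mm"
    C,Rw=np.meshgrid(np.arange(int((y1-y0)*s)),np.arange(int((x1-x0)*s)))
    P=np.c_[x1-Rw.ravel()/s,y1-C.ravel()/s,np.full(C.size,z)]
    q=proj(m,P).astype(np.float32).reshape(*C.shape,2)
    return cv2.remap(im,q[...,0],q[...,1],cv2.INTER_CUBIC)
def state():
    s=ctrl.read_state(); return s
def totool(P,yaw=None,s=None):
    "world target xyz (mm) and yaw of tool x axis -> creep shift, tool axes; and yaw error as tool rz"
    s=s or ctrl.read_state(); M=R.from_euler("xyz",s["tool_rot"]); 
    out=M.inv().apply(np.array(P)-s["eef_pos"])
    rv=None
    if yaw is not None: rv=(M.inv()*R.from_euler("xyz",[np.pi,0,yaw])).as_rotvec()
    return np.round(out,1), None if rv is None else np.round(rv,4)
E
python3 - <<'E'
from h import *
m=viewer.camera_model("top"); d=np.load("top0.npz")["d"]
f=lambda c:np.array(c)/2.2+[60,120]
for n,c,z in [("cal end",(556,357),7),("jaw end",(569,138),7),("jaw tip fixed",(526,144),7),("jawtip slid",(526,174),7),("rec top",(312,85),70),("rec botm",(258,315),70),("panel TL",(394,86),93),("panel BR",(316,355),93),("pullA",(397,178),72),("pullB",(368,274),72),("block",(682,136),10),("collar",(688,218),24),("cabTL",(137,10),103),("cabBL",(37,270),103),("cabTR",(262,45),103),("cabBR",(170,312),103)]:
    p=f(c); dd=d[int(p[1]),int(p[0])]; r=np.array([(p[0]-m["cx"])/m["fx"],(p[1]-m["cy"])/m["fy"],1])*dd
    print(n,unp(m,p,z).round()[0,:2], "depth->",(m["T"][:3,:3]@r+m["T"][:3,3]).round())
print(totool([0,0,0],0.2), R.from_euler("xyz",ctrl.read_state()["tool_rot"]).as_matrix().round(2))
w=viewer.camera_model("wrist"); print(w["T"].round(3),w["fx"])
E
```

```text
cal end [ 316. -434.] depth-> [ 316. -434.    7.]
jaw end [ 547. -434.] depth-> [ 547. -434.    8.]
jaw tip fixed [ 536. -388.] depth-> [ 537. -389.    6.]
jawtip slid [ 503. -391.] depth-> [ 504. -391.    6.]
rec top [ 562. -161.] depth-> [ 563. -161.   67.]
rec botm [ 327. -138.] depth-> [ 327. -137.   68.]
panel TL [ 561. -246.] depth-> [ 562. -246.   90.]
panel BR [ 294. -201.] depth-> [ 294. -200.   89.]
pullA [ 473. -258.] depth-> [ 487. -254.    3.]
pullB [ 376. -239.] depth-> [ 375. -239.   77.]
block [ 560. -554.] depth-> [ 560. -554.    9.]
collar [ 469. -559.] depth-> [ 473. -566.   -0.]
cabTL [614.  18.] depth-> [614.  18. 102.]
cabBL [347.  69.] depth-> [347.  70. 101.]
cabTR [ 588. -112.] depth-> [ 589. -112.  100.]
cabBR [320. -62.] depth-> [321. -61.  99.]
(array([-1.000e-01, -6.500e+02,  2.503e+02]), array([ 0.    , -0.0001,  0.0338])) [[ 0.97  0.23  0.  ]
 [ 0.23 -0.97 -0.  ]
 [ 0.    0.   -1.  ]]
[[ 2.33000e-01 -9.29000e-01 -2.86000e-01  2.25391e+02]
 [-9.73000e-01 -2.22000e-01 -6.90000e-02 -6.14535e+02]
 [-0.00000e+00  2.95000e-01 -9.56000e-01  3.74054e+02]
 [ 0.00000e+00  0.00000e+00  0.00000e+00  1.00000e+00]] 319.8958034134378
```

```bash
python3 -m creep '[{"jaw":1,"xyz":[420,-132,50],"angular":[0,0,-1.337]},{"jaw":1,"xyz":[420,-132,50],"angular":[0,0,-1.337]},{"jaw":1,"xyz":[420,-132,50],"angular":[0,0,-1.337]},{"jaw":1,"xyz":[420,-132,50],"angular":[0,0,-1.337]},{"jaw":1,"xyz":[420,-132,50],"angular":[0,0,-1.337]},{"jaw":1,"xyz":[420,-132,50],"angular":[0,0,-1.337]},{"jaw":1,"xyz":[420,-132,50],"angular":[0,0,-1.337]},{"jaw":1,"xyz":[420,-132,50],"angular":[0,0,-1.337]},{"jaw":1,"xyz":[420,-132,50],"angular":[0,0,-1.337]},{"jaw":1,"xyz":[420,-132,50],"angular":[0,0,-1.337]},{"jaw":1,"xyz":[420,-132,50],"angular":[0,0,-1.337]},{"jaw":1,"xyz":[420,-132,50],"angular":[0,0,-1.337]}]'
python3 - <<'E'
from h import *
s=ctrl.read_state(); print(s["eef_pos"],s["tool_rot"],s["qpos"].round(2))
m=viewer.camera_model("wrist"); im,d=viewer.get_image("wrist"); np.savez("w1.npz",im=im,d=d,T=m["T"])
o=ortho(m,im,7,300,560,-520,-350,2.2); print(o.shape)
out=np.zeros((600,800,3),np.uint8); out[:384,:512*0+400]=cv2.resize(im,(400,300)).repeat(1,0)[:300] if False else 0
cv2.imwrite("pics/w1.png",np.hstack([cv2.copyMakeBorder(im,0,o.shape[0]-384,0,0,cv2.BORDER_CONSTANT),o[:,:288]])[:,:,::-1])
E
```

```text
clock: 2.4
eef_pos: [527.9, -407.5, 200.6]
tool_rot: [-3.142, 0.0, 1.569]
force: [0.3, 0.6, -0.2]
width: 85.6
gripper_force: 0.0
[ 527.85412822 -407.48748846  200.58177962] [-3.14155885e+00  4.94923422e-04  1.56899951e+00] [ 0.79  0.72 -0.31  1.51  0.25  0.95  0.41]
(572, 374, 3)
```

View pics/w1.png

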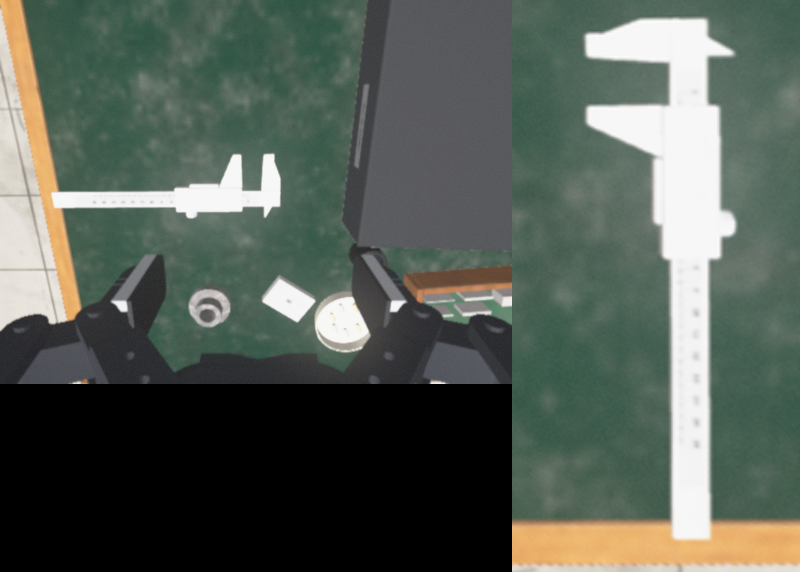

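The wrist view shows the caliper from (52,200) to (280,198). In the ortho strip its origin is at ≈(433,-418), angle ≈+0.005, with a 20 mm gap. Next: fingertip height from the depth image, and the descent shift.

```bash
python3 - <<'E'
from h import *
z=np.load("w1.npz"); d=z["d"]; m=viewer.camera_model("wrist"); T=z["T"]
v,u=np.mgrid[:384,:512]
P=np.stack([(u-m["cx"])/m["fx"]*d,(v-m["cy"])/m["fy"]*d,d],-1)@T[:3,:3].T+T[:3,3]
for a,b in((110,175),(340,410)):
    q=P[245:345,a:b].reshape(-1,3); q=q[(q[:,2]>120)]; print(np.percentile(q[:,2],[0,1,5,50]).round(1), q[np.argsort(q[:,2])[:200]].mean(0).round(1))
q=P[150:215,100:290].reshape(-1,3); print("caliper z",np.percentile(q[:,2],[50,95,99]).round(1), "g table",np.median(P[100:140,100:250,2]).round(1))
print(totool([519.5,-400,25],np.pi/2+.005))
E
```

```text
[193.9 196.7 200.7 223.3] [ 486.5 -405.5  198.3]
[194.4 196.6 200.7 223.8] [ 572.9 -405.5  198.2]
caliper z [ 0.4  9.9 10.8] g table -0.2
(array([  7.3,  -8.6, 175.6]), array([ 0.0001,  0.0004, -0.0063]))
```

```bash
python3 -m creep '[{"jaw":1,"xyz":[7,-8.5,60],"angular":[0,0,-0.006]},{"jaw":1,"xyz":[7,-8.5,120],"angular":[0,0,-0.006]},{"jaw":1,"xyz":[7,-8.5,160],"angular":[0,0,-0.006]},{"jaw":1,"xyz":[7,-8.5,180],"angular":[0,0,-0.006]},{"jaw":1,"xyz":[7,-8.5,180.5],"angular":[0,0,-0.006]},{"jaw":1,"xyz":[7,-8.5,180.5],"angular":[0,0,-0.006]}]'
python3 -m creep '[{"jaw":0.4,"xyz":[0,0,0],"angular":[0,0,0]},{"jaw":0.25,"xyz":[0,0,0],"angular":[0,0,0]},{"jaw":0.15,"xyz":[0,0,0],"angular":[0,0,0]},{"jaw":0.05,"xyz":[0,0,0],"angular":[0,0,0]},{"jaw":-0.05,"xyz":[0,0,0],"angular":[0,0,0]},{"jaw":-0.05,"xyz":[0,0,0],"angular":[0,0,0]},{"jaw":-0.1,"xyz":[0,0,0],"angular":[0,0,0]},{"jaw":-0.1,"xyz":[0,0,0],"angular":[0,0,0]}]'
```

```text
clock: 3.2
eef_pos: [521.4, -400.4, 21.6]
tool_rot: [3.139, 0.002, 1.577]
force: [0.2, -0.2, 0.3]
width: 85.4
gripper_force: 0.0
clock: 4.2
eef_pos: [522.7, -400.2, 22.5]
tool_rot: [3.137, 0.002, 1.577]
force: [-0.1, 1.0, 11.6]
width: 38.3
gripper_force: 5.9
```

```bash
python3 - <<'E'
from h import *
m=viewer.camera_model("wrist"); im,d=viewer.get_image("wrist")
print(ctrl.read_state()["force"],ctrl.read_state()["width"])
t,_=viewer.get_image("top"); tm=viewer.camera_model("top"); o=ortho(tm,t,7,300,560,-460,-350,2.0)
cv2.imwrite("pics/w2.png",np.hstack([cv2.copyMakeBorder(im,0,o.shape[0]-384,0,0,cv2.BORDER_CONSTANT),o])[:,:,::-1])
E
```

```text
[ 0.15774939  1.61953241 11.6788644 ] 38.328383566260705
```

View pics/w2.png

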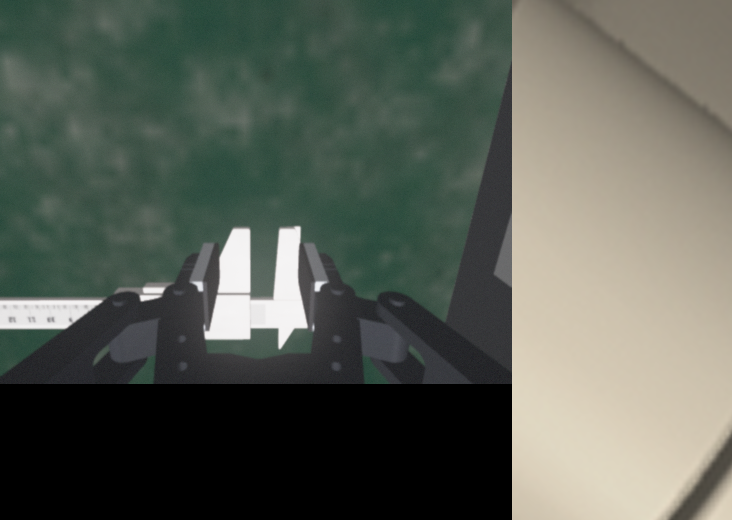

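The fingers are riding on top of both jaws (px 215 and 303), and the jaws are partly closed. The tips were about 1 mm too high at first contact. I'll lift, open, and go in lower.

```bash
python3 -m creep '[{"jaw":0,"xyz":[0,0,-12],"angular":[0,0,0]},{"jaw":0.6,"xyz":[0,0,-12],"angular":[0,0,0]},{"jaw":0.7,"xyz":[0,0,-12],"angular":[0,0,0]},{"jaw":0.7,"xyz":[0,0,-12],"angular":[0,0,0]},{"jaw":0.7,"xyz":[0,0,0],"angular":[0,0,0]},{"jaw":0.7,"xyz":[0,0,0],"angular":[0,0,0]},{"jaw":0.7,"xyz":[0,0,0],"angular":[0,0,0]}]'
python3 - <<'E'
from h import *
m=viewer.camera_model("wrist"); im,d=viewer.get_image("wrist")
o=ortho(m,im,7,440,560,-460,-370,4); cv2.imwrite("pics/w3.png",o[:,:,::-1])
print(totool([520,-400,18],np.pi/2))
E
```

```text
clock: 5.18
eef_pos: [520.0, -399.4, 19.4]
tool_rot: [-3.141, -0.0, 1.577]
force: [0.9, -0.8, -0.4]
width: 72.7
gripper_force: 0.0
(array([-0.4, -0.1,  1.6]), array([-0.0001, -0.0001,  0.006 ]))
```

View pics/w3.png

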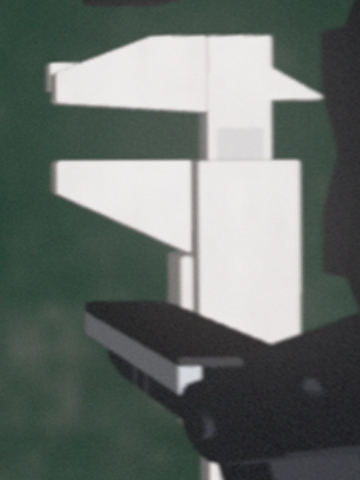

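Gap is now ≈13 mm and the outer faces are at x≈495..551. I'll lower 1.5 mm, shift +3 in tool y, and close again.

```bash
python3 -m creep '[{"jaw":0.7,"xyz":[0,3,1.7],"angular":[0,0,0]},{"jaw":0.4,"xyz":[0,3,1.7],"angular":[0,0,0]},{"jaw":0.3,"xyz":[0,3,1.7],"angular":[0,0,0]},{"jaw":0.2,"xyz":[0,3,1.7],"angular":[0,0,0]},{"jaw":0.1,"xyz":[0,3,1.7],"angular":[0,0,0]},{"jaw":0.05,"xyz":[0,3,1.7],"angular":[0,0,0]},{"jaw":0,"xyz":[0,3,1.7],"angular":[0,0,0]},{"jaw":0,"xyz":[0,3,1.7],"angular":[0,0,0]},{"jaw":-0.04,"xyz":[0,3,1.7],"angular":[0,0,0]},{"jaw":-0.04,"xyz":[0,3,1.7],"angular":[0,0,0]}]'
python3 - <<'E'
from h import *
m=viewer.camera_model("wrist"); im,d=viewer.get_image("wrist")
o=ortho(m,im,7,440,560,-460,-370,4); cv2.imwrite("pics/w4.png",o[:,:,::-1])
E
```

```text
clock: 6.48
eef_pos: [523.8, -399.6, 18.5]
tool_rot: [3.14, 0.0, 1.577]
force: [2.5, -0.6, 2.7]
width: 41.1
gripper_force: 2.2
```

View pics/w4.png

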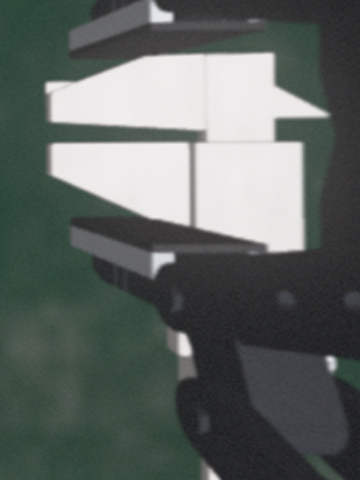

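Jaws nearly closed (gap ≈3 mm), and the gripper stopped at its commanded width. I'll close further.

```bash
python3 -m creep '[{"jaw":-0.08,"xyz":[0,0,0],"angular":[0,0,0]},{"jaw":-0.12,"xyz":[0,0,0],"angular":[0,0,0]},{"jaw":-0.16,"xyz":[0,0,0],"angular":[0,0,0]},{"jaw":-0.2,"xyz":[0,0,0],"angular":[0,0,0]},{"jaw":-0.24,"xyz":[0,0,0],"angular":[0,0,0]},{"jaw":-0.24,"xyz":[0,0,0],"angular":[0,0,0]}]'
python3 - <<'E'
from h import *
m=viewer.camera_model("wrist"); im,d=viewer.get_image("wrist")
o=ortho(m,im,7,440,560,-460,-370,4); cv2.imwrite("pics/w5.png",o[:,:,::-1])
E
```

```text
clock: 7.28
eef_pos: [524.1, -399.8, 19.2]
tool_rot: [3.14, 0.001, 1.577]
force: [2.8, 0.7, 7.9]
width: 33.2
gripper_force: 38.2
```

View pics/w5.png

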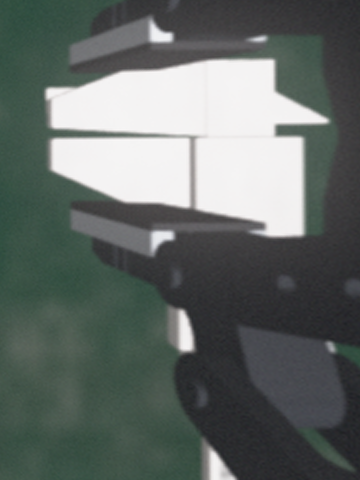

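Jaws closed (root gap under 1 mm, grip 38 N). Now I'll open, lift and turn for the carry grip.

```bash
python3 -m creep '[{"jaw":0.1,"xyz":[0,0,0],"angular":[0,0,0]},{"jaw":0.3,"xyz":[0,0,0],"angular":[0,0,0]},{"jaw":0.3,"xyz":[0,0,-40],"angular":[0,0,0]},{"jaw":0.3,"xyz":[-31,-52,-130],"angular":[0,0,1.577]},{"jaw":0.3,"xyz":[-31,-52,-130],"angular":[0,0,1.577]},{"jaw":0.3,"xyz":[-31,-52,-130],"angular":[0,0,1.577]},{"jaw":0.3,"xyz":[-31,-52,-130],"angular":[0,0,1.577]},{"jaw":0.3,"xyz":[-31,-52,-130],"angular":[0,0,1.577]},{"jaw":0.3,"xyz":[-31,-52,-130],"angular":[0,0,1.577]},{"jaw":0.3,"xyz":[-31,-52,-130],"angular":[0,0,1.577]},{"jaw":0.3,"xyz":[-31,-52,-130],"angular":[0,0,1.577]},{"jaw":0.3,"xyz":[-31,-52,-130],"angular":[0,0,1.577]}]'
python3 -m creep '[{"jaw":0.2,"xyz":[0,0,0],"angular":[0,0,0]},{"jaw":0.2,"xyz":[0,0,0],"angular":[0,0,0]},{"jaw":0.2,"xyz":[0,0,0],"angular":[0,0,0]}]'
python3 - <<'E'
from h import *
m=viewer.camera_model("wrist"); im,d=viewer.get_image("wrist"); np.savez("w6.npz",im=im,d=d,T=m["T"])
o=ortho(m,im,7,300,560,-480,-370,2.2)
r=ortho(m,im,68,300,590,-270,-80,1.9)
r=cv2.copyMakeBorder(r,0,max(0,o.shape[0]-r.shape[0]),0,0,cv2.BORDER_CONSTANT)[:o.shape[0]]
cv2.imwrite("pics/w6.png",np.hstack([o,r])[:,:,::-1]); print(o.shape,r.shape)
# pure-caliper edges: bright columns per row
g=o.min(2)
E
```

```text
clock: 8.82
eef_pos: [470.1, -430.5, 147.3]
tool_rot: [-3.14, 0.003, -0.004]
force: [-0.2, -0.8, -0.3]
width: 55.4
gripper_force: 0.0
clock: 9.2
eef_pos: [471.0, -430.9, 148.0]
tool_rot: [-3.141, 0.0, 0.0]
force: [-0.3, -0.1, -0.3]
width: 50.8
gripper_force: 0.0
(572, 242, 3) (572, 361, 3)
```

View pics/w6.png

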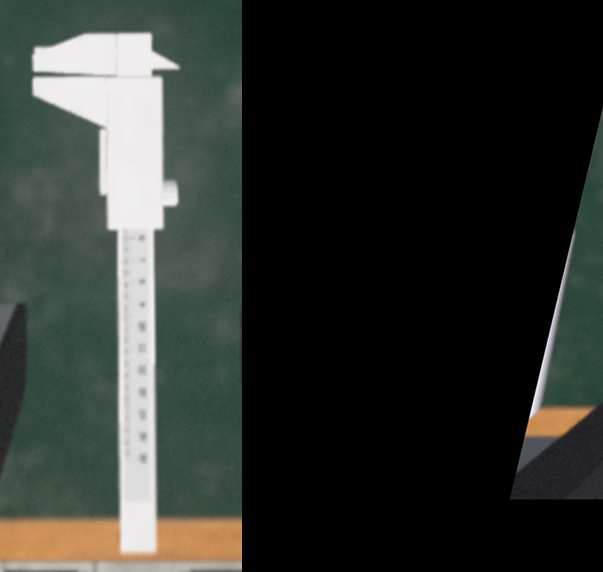

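Jaws fully closed; caliper at (427,-418.6), φ≈+0.010, grip point right under the TCP. Before grasping, I'll look at the recess from the same relative pose so camera bias cancels.

```bash
python3 -m creep '[{"jaw":0.2,"xyz":[15,-265,-58],"angular":[0,0,0.17]},{"jaw":0.2,"xyz":[15,-265,-58],"angular":[0,0,0.17]},{"jaw":0.2,"xyz":[15,-265,-58],"angular":[0,0,0.17]},{"jaw":0.2,"xyz":[15,-265,-58],"angular":[0,0,0.17]},{"jaw":0.2,"xyz":[15,-265,-58],"angular":[0,0,0.17]},{"jaw":0.2,"xyz":[15,-265,-58],"angular":[0,0,0.17]},{"jaw":0.2,"xyz":[15,-265,-58],"angular":[0,0,0.17]},{"jaw":0.2,"xyz":[15,-265,-58],"angular":[0,0,0.17]}]'
python3 - <<'E'
from h import *
s=ctrl.read_state(); print(s["eef_pos"],s["tool_rot"])
m=viewer.camera_model("wrist"); im,d=viewer.get_image("wrist"); np.savez("w7.npz",im=im,d=d,T=m["T"])
v,u=np.mgrid[:384,:512]
P=np.stack([(u-m["cx"])/m["fx"]*d,(v-m["cy"])/m["fy"]*d,d],-1)@m["T"][:3,:3].T+m["T"][:3,3]
k=(P[...,2]>45)&(P[...,2]<110)&(P[...,1]>-260)&(P[...,1]<-60)
h,e=np.histogram(P[...,2][k],np.arange(45,110)); print([(int(a),int(b)) for a,b in zip(e,h) if b>300])
o=ortho(m,im,67,300,580,-240,-90,2.1); d2=ortho(m,P[...,2].astype(np.float32),67,300,580,-240,-90,2.1)
dz=np.clip((d2-50)*5,0,255).astype(np.uint8); np.savez("o7.npz",o=o,d2=d2)
cv2.imwrite("pics/w7.png",np.hstack([o,cv2.merge([dz]*3)])[:,:,::-1]); print(o.shape)
E
```

```text
clock: 10.25
eef_pos: [486.0, -167.7, 205.9]
tool_rot: [3.141, 0.0, -0.173]
force: [0.4, -0.4, 0.1]
width: 51.4
gripper_force: 0.0
[ 485.9581151  -167.69699553  205.88882387] [ 3.14084870e+00  2.53110344e-04 -1.72954101e-01]
[(63, 807), (64, 1463), (65, 411), (66, 557), (67, 5250), (68, 8665), (69, 2328), (70, 1013), (71, 2079), (72, 1654), (73, 505), (74, 429), (75, 917), (76, 1745), (77, 5719), (78, 8447), (79, 2975), (80, 1404), (81, 371), (92, 1063), (93, 1433), (99, 366), (100, 1633), (101, 3487), (102, 4379), (103, 1759)]
(588, 315, 3)
```

View pics/w7.png

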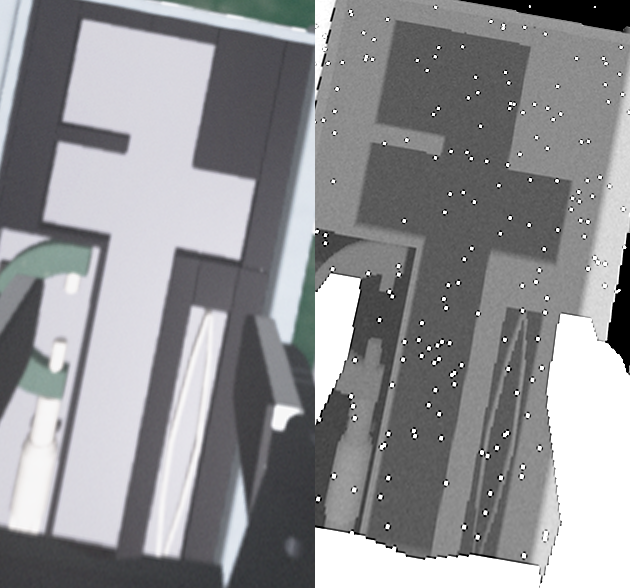

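Recess floor at z≈68, insert top 78. The recess shows as the light cross, with its jaw bay top-left (70,20)-(215,45), its notch (45,140)-(255,260) and the beam channel running down to (85,530). Next I fit its template.

```bash
cat >fit.py <<'E'
from h import *
from scipy.optimize import minimize
d=np.load("w7.npz"); m=viewer.camera_model("wrist"); m["T"]=d["T"]; S=4
o=ortho(m,d["im"],68,345,580,-240,-90,S); g=o.min(2); print(np.percentile(g,[5,30,60,90]))
L=(g>140).astype(np.float32)
rects=[(-3,28,-121,121),(-36,-3,72,121),(-36,59,24,64)]
yy,xx=np.mgrid[:g.shape[0],:g.shape[1]]; X=580-yy/S; Y=-90-xx/S
def sdf(p):
    c,s=np.cos(p[2]),np.sin(p[2]); dx,dy=X-p[0],Y-p[1]
    # caliper y axis=(c,s), x axis=(s,-c)
    cx=dx*s-dy*c; cy=dx*c+dy*s
    v=np.full(g.shape,-1e9)
    for a,b,e,f in rects: v=np.maximum(v,np.minimum(np.minimum(cx-a,b-cx),np.minimum(cy-e,f-cy)))
    return v
def cost(p):
    v=sdf(p); w=(np.abs(v)<2.5); return -np.sum(np.where(v>0,1,-1)*(2*L-1)*w)/1000 if False else -np.sum(np.tanh(v/.7)*(2*L-1)*w)/1000
best=None
for a in (-.18,-.17,-.16):
    r=minimize(cost,[443,-150,a],method="Nelder-Mead",options=dict(initial_simplex=[[443,-146,a],[451,-146,a],[443,-138,a],[443,-146,a+.02]],xatol=.02,fatol=.01)); print(r.x,r.fun)
    if best is None or r.fun<best.fun: best=r
v=sdf(best.x); o2=o.copy(); o2[np.abs(v)<.4]=[255,0,0]; cv2.imwrite("pics/fit.png",cv2.resize(o2,None,fx=.6,fy=.6,interpolation=cv2.INTER_AREA)[:,:,::-1])
p=best.x; c,s=np.cos(p[2]),np.sin(p[2]); print("grip target",p[:2]+12.5*np.array([s,-c])+45*np.array([c,s]))
E
python3 fit.py
```

```text
[ 67.  89. 212. 220.]
[ 4.44752438e+02 -1.41238668e+02 -1.95086897e-01] -42.3951124688909
[ 4.44771738e+02 -1.41231168e+02 -1.95139586e-01] -42.38918891482202
[ 4.44777365e+02 -1.41242264e+02 -1.95081678e-01] -42.388471389881595
grip target [ 486.47567836 -162.22488345]
```

View pics/fit.png

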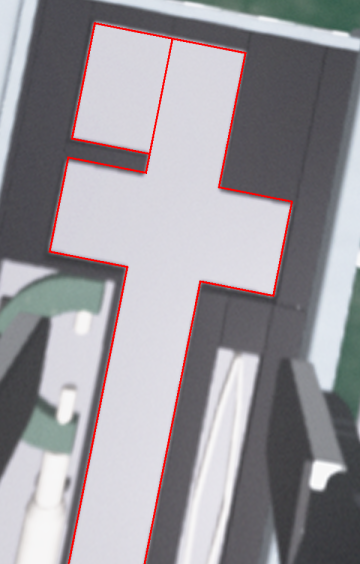

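The fit is exact: recess at (444.8,-141.2), angle -0.195. Now back over the caliper to grasp, plus a template fit of the caliper image w6.

```bash
python3 -m creep '[{"jaw":0.2,"xyz":[31.5,261.5,0],"angular":[0,0,-0.183]},{"jaw":0.2,"xyz":[31.5,261.5,0],"angular":[0,0,-0.183]},{"jaw":0.2,"xyz":[31.5,261.5,0],"angular":[0,0,-0.183]},{"jaw":0.2,"xyz":[31.5,261.5,0],"angular":[0,0,-0.183]},{"jaw":0.2,"xyz":[31.5,261.5,60],"angular":[0,0,-0.183]},{"jaw":0.2,"xyz":[31.5,261.5,120],"angular":[0,0,-0.183]},{"jaw":0.2,"xyz":[31.5,261.5,140],"angular":[0,0,-0.183]},{"jaw":0.2,"xyz":[31.5,261.5,140],"angular":[0,0,-0.183]},{"jaw":0.2,"xyz":[31.5,261.5,140],"angular":[0,0,-0.183]}]'
cat >calfit.py <<'E'
from h import *
from scipy.optimize import minimize
def calfit(im,T,z,init,S=4):
    m=viewer.camera_model("wrist"); m=dict(m,T=T); x0,y0=init[:2]
    o=ortho(m,im,z,x0-135,x0+135,y0-75,y0+75,S); g=o.min(2); L=(g>165).astype(np.float32)
    yy,xx=np.mgrid[:g.shape[0],:g.shape[1]]; X=x0+135-yy/S; Y=y0+75-xx/S
    def fr(p):
        c,s=np.cos(p[2]),np.sin(p[2]); dx,dy=X-p[0],Y-p[1]; return dx*s-dy*c, dx*c+dy*s
    def cost(p):
        cx,cy=fr(p); v=np.minimum(np.minimum(cx-5,21-cx),118-np.abs(cy))
        w=(np.abs(v)<4)&(((cy<22)&(cy>-112))|((cy>112)&(cx>8)&(cx<18))|((cy<-112)&(cx>8)&(cx<18)))
        return -np.sum(np.tanh(v/.7)*(2*L-1)*w)/1000
    a=init[2]; sx=[[x0,y0,a],[x0+5,y0,a],[x0,y0+5,a],[x0,y0,a+.02]]
    r=minimize(cost,init,method="Nelder-Mead",options=dict(initial_simplex=sx,xatol=.02,fatol=.005)); return r.x,r.fun,o
if __name__=="__main__":
    d=np.load("w6.npz"); p,f,o=calfit(d["im"],d["T"],7,[427,-418.6,.01]); print(p,f)
    c,s=np.cos(p[2]),np.sin(p[2]); G=p[:2]+12.5*np.array([s,-c])+45*np.array([c,s]); print("grip",G, totool([*G,21.5],p[2]))
E
python3 calfit.py
```

```text
clock: 11.42
eef_pos: [474.5, -430.2, 68.5]
tool_rot: [3.139, -0.003, 0.013]
force: [0.3, -0.4, -0.1]
width: 51.1
gripper_force: 0.0
[ 4.26895997e+02 -4.18679933e+02  8.33145786e-03] -32.26623434266207
grip [ 471.99857688 -430.80458793] (array([-2.7,  0.4, 47. ]), array([ 0.0029, -0.0031,  0.0047]))
```

```bash
python3 -m creep '[{"jaw":0.2,"xyz":[0,0,25],"angular":[0,0,0.002]},{"jaw":0.2,"xyz":[0,0,44.5],"angular":[0,0,0.002]},{"jaw":0.2,"xyz":[0,0,44.5],"angular":[0,0,0.002]},{"jaw":0.2,"xyz":[0,0,44.5],"angular":[0,0,0.002]},{"jaw":0.2,"xyz":[0,0,44.5],"angular":[0,0,0.002]}]'
```

```text
clock: 12.05
eef_pos: [473.6, -429.5, 22.6]
tool_rot: [3.14, -0.001, 0.011]
force: [0.2, 0.3, 0.3]
width: 51.2
gripper_force: 0.0
```

```bash
python3 -m creep '[{"jaw":0.2,"xyz":[-1.5,1.3,1.2],"angular":[0,0,0]},{"jaw":0,"xyz":[-1.5,1.3,1.2],"angular":[0,0,0]},{"jaw":-0.1,"xyz":[-1.5,1.3,1.2],"angular":[0,0,0]},{"jaw":-0.2,"xyz":[-1.5,1.3,1.2],"angular":[0,0,0]},{"jaw":-0.3,"xyz":[-1.5,1.3,1.2],"angular":[0,0,0]},{"jaw":-0.4,"xyz":[-1.5,1.3,1.2],"angular":[0,0,0]},{"jaw":-0.6,"xyz":[-1.5,1.3,1.2],"angular":[0,0,0]},{"jaw":-0.8,"xyz":[-1.5,1.3,1.2],"angular":[0,0,0]},{"jaw":-0.8,"xyz":[-1.5,1.3,1.2],"angular":[0,0,0]}]'
```

```text
clock: 13.18
eef_pos: [471.7, -430.6, 20.7]
tool_rot: [3.141, -0.0, 0.011]
force: [-0.5, -0.6, 3.2]
width: 23.4
gripper_force: 59.4
```

Gripped (59 N at about 25 mm). Lift and measure in hand.

```bash
python3 -m creep '[{"jaw":-0.8,"xyz":[0,0,-15],"angular":[0,0,0]},{"jaw":-0.8,"xyz":[0,0,-50],"angular":[0,0,0]},{"jaw":-0.8,"xyz":[0,0,-95],"angular":[0,0,0]},{"jaw":-0.8,"xyz":[0,0,-130],"angular":[0,0,0]},{"jaw":-0.8,"xyz":[0,0,-130],"angular":[0,0,0]},{"jaw":-0.8,"xyz":[0,0,-130],"angular":[0,0,0]},{"jaw":-0.8,"xyz":[0,0,-130],"angular":[0,0,0]},{"jaw":-0.8,"xyz":[0,0,-130],"angular":[0,0,0]}]'
cat >inhand.py <<'E'
import sys
from calfit import *
s=ctrl.read_state(); m=viewer.camera_model("wrist"); im,d=viewer.get_image("wrist"); np.savez(sys.argv[1],im=im,d=d,T=m["T"])
e=s["eef_pos"]; yaw=s["tool_rot"][2]; print("tcp",e.round(1),s["tool_rot"].round(4))
c,sn=np.cos(yaw),np.sin(yaw)
# caliper origin guess from grip
G=np.array([12.0,45]); p0=e[:2]-G[0]*np.array([sn,-c])-G[1]*np.array([c,sn])
zb=e[2]-20.7+7
v,u=np.mgrid[:384,:512]; P=np.stack([(u-m["cx"])/m["fx"]*d,(v-m["cy"])/m["fy"]*d,d],-1)@m["T"][:3,:3].T+m["T"][:3,3]
M=im.min(2)>165; X=P[...,0]-p0[0];Y=P[...,1]-p0[1]; cx=X*sn-Y*c; cy=X*c+Y*sn
K=M&(abs(P[...,2]-zb)<25)&(cx>7)&(cx<19)&(cy<20)&(cy>-125)
if K.sum()>100:
    a=np.polyfit(cy[K],P[...,2][K],1); print("beam z vs y: slope",a[0].round(4),"z0",a[1].round(1),"exp",zb.round(1),K.sum())
K=M&(abs(P[...,2]-zb)<25)&(cy>101)&(cy<116)&(cx>-30)&(cx<20)
if K.sum()>50: a2=np.polyfit(cx[K],P[...,2][K],1); print("jaw roll slope",a2[0].round(4),"z at jaw",P[...,2][K].mean().round(1),K.sum())
p,f,o=calfit(im,m["T"],zb,[*p0,yaw]); print("cal",p.round(4),f)
r=e[:2]-p[:2]; cc,ss=np.cos(p[2]),np.sin(p[2]); print("tcp in caliper x,y:",(r[0]*ss-r[1]*cc).round(2),(r[0]*cc+r[1]*ss).round(2),"dyaw",(yaw-p[2]).round(4))
E
python3 inhand.py w8.npz
```

```text
clock: 14.18
eef_pos: [471.1, -429.8, 149.1]
tool_rot: [-3.14, 0.002, 0.011]
force: [0.3, 0.3, -1.6]
width: 22.9
gripper_force: 59.3
tcp [ 471.1 -429.8  149.1] [-3.14e+00  1.80e-03  1.07e-02]
beam z vs y: slope 0.0062 z0 135.0 exp 135.4 1046
jaw roll slope 0.0094 z at jaw 134.9 3983
cal [ 4.273161e+02 -4.169542e+02  2.040000e-02] -7.909591091508622
tcp in caliper x,y: 13.7 43.46 dyaw -0.0097
```

```bash
cat >inh2.py <<'E'
import sys
from h import *
from scipy.optimize import minimize
def run(fn,tcp,yaw,dz=13.7):
    q=np.load(fn); d=q["d"]; m=dict(viewer.camera_model("wrist"),T=q["T"]); zb=tcp[2]-dz; S=4
    v,u=np.mgrid[:384,:512]; Z=((np.stack([(u-m["cx"])/m["fx"]*d,(v-m["cy"])/m["fy"]*d,d],-1)@m["T"][:3,:3].T+m["T"][:3,3])[...,2]).astype(np.float32)
    Z[d==0]=-500
    c,s=np.cos(yaw),np.sin(yaw); p0=np.array(tcp[:2])-12.5*np.array([s,-c])-45*np.array([c,s]); x0,y0=p0
    C,Rr=np.meshgrid(np.arange(150*S),np.arange(270*S)); X=x0+135-Rr/S; Y=y0+75-C/S
    px=proj(m,np.c_[X.ravel(),Y.ravel(),np.full(X.size,zb)]).astype(np.float32).reshape(*X.shape,2)
    z=cv2.remap(Z,px[...,0],px[...,1],cv2.INTER_NEAREST,borderValue=-999)
    L=np.where(abs(z-zb)<9,1.,np.where((z<-400)|(z>zb),0.,-1.))
    def cost(p):
        c,s=np.cos(p[2]),np.sin(p[2]); dx,dy=X-p[0],Y-p[1]; cx,cy=dx*s-dy*c,dx*c+dy*s
        t=np.minimum(np.minimum(cx-5,21-cx),118-np.abs(cy))
        w=(np.abs(t)<4)&(((cy<22)&(cy>-112))|((cy>112)&(cx>8)&(cx<18))|((cy<-112)&(cx>8)&(cx<18)))
        return -np.sum(np.tanh(t/.7)*L*w)/1000
    r=minimize(cost,[x0,y0,yaw],method="Nelder-Mead",options=dict(initial_simplex=[[x0,y0,yaw],[x0+5,y0,yaw],[x0,y0+5,yaw],[x0,y0,yaw+.02]],xatol=.02,fatol=.005))
    p=r.x; cc,ss=np.cos(p[2]),np.sin(p[2]); rr=np.array(tcp[:2])-p[:2]
    print(p.round(4),r.fun.round(2),"tcp in cal:",(rr[0]*ss-rr[1]*cc).round(2),(rr[0]*cc+rr[1]*ss).round(2),"dyaw",round(yaw-p[2],4))
    c,s=np.cos(p[2]),np.sin(p[2]); dx,dy=X-p[0],Y-p[1]; cx,cy=dx*s-dy*c,dx*c+dy*s
    for a in (-115,-80,-40,0,20): 
        k=(abs(cy-a)<3)&(abs(cx-13)<14); k1=k&(L>0); print(a,"vis",round((L[k]!=0).mean(),2),"cal x span",cx[k1].min().round(1) if k1.any() else None,cx[k1].max().round(1) if k1.any() else None)
    for a in (10,13,16):
        k=(abs(cx-a)<1)&(L>0); print("y span",cy[k].min().round(1),cy[k].max().round(1))
    k=(abs(cx-13)<4)&(L>0)&(cy<20)&(cy>-110); print("slope y",np.polyfit(cy[k],z[k],1).round(4)); k=(cy>101)&(cy<116)&(cx>-25)&(cx<18)&(L>0); print("slope x",np.polyfit(cx[k],z[k],1).round(4))
if __name__=="__main__":
    run("w8.npz",[471.1,-429.8,149.1],.0107)
E
python3 inh2.py
```

```text
[ 4.267224e+02 -4.168789e+02  1.460000e-02] -7.6 tcp in cal: 13.57 44.18 dyaw -0.0039
-115 vis 0.0 cal x span None None
-80 vis 0.0 cal x span None None
-40 vis 0.0 cal x span None None
0 vis 0.99 cal x span 4.9 20.9
20 vis 0.96 cal x span 5.2 21.2
y span -10.7 117.4
y span -10.7 117.3
y span -10.5 117.3
slope y [8.000000e-03 1.350366e+02]
slope x [8.200000e-03 1.349178e+02]
```

Only part of the beam is visible, but lateral position, end and tilt are consistent with the TCP at caliper (12.5,44.6), level. Now carry it above the recess, gently.

```bash
python3 -m creep '[{"jaw":-0.8,"xyz":[1,-15,-16],"angular":[0,0,0.01]},{"jaw":-0.8,"xyz":[3,-45,-16],"angular":[0,0,0.03]},{"jaw":-0.8,"xyz":[6,-80,-16],"angular":[0,0,0.06]},{"jaw":-0.8,"xyz":[8,-115,-16],"angular":[0,0,0.09]},{"jaw":-0.8,"xyz":[11,-150,-16],"angular":[0,0,0.12]},{"jaw":-0.8,"xyz":[13,-185,-16],"angular":[0,0,0.15]},{"jaw":-0.8,"xyz":[15,-220,-16],"angular":[0,0,0.18]},{"jaw":-0.8,"xyz":[17,-250,-16],"angular":[0,0,0.206]},{"jaw":-0.8,"xyz":[18,-267.5,-16],"angular":[0,0,0.206]},{"jaw":-0.8,"xyz":[18,-267.5,-16],"angular":[0,0,0.206]},{"jaw":-0.8,"xyz":[18,-267.5,-16],"angular":[0,0,0.206]},{"jaw":-0.8,"xyz":[18,-267.5,-16],"angular":[0,0,0.206]}]'
python3 - <<'E'
from h import *
print(totool([486.1,-162.1,104.7],-.196))
E
```

```text
clock: 15.72
eef_pos: [486.6, -164.2, 166.5]
tool_rot: [3.141, -0.0, -0.197]
force: [-0.9, -0.9, -1.1]
width: 23.2
gripper_force: 59.3
(array([-0.9, -2. , 61.8]), array([ 0.0008, -0.0004, -0.0014]))
```

```bash
python3 -m creep '[{"jaw":-0.8,"xyz":[-0.9,-2,20],"angular":[0,0,-0.001]},{"jaw":-0.8,"xyz":[-0.9,-2,40],"angular":[0,0,-0.001]},{"jaw":-0.8,"xyz":[-0.9,-2,56],"angular":[0,0,-0.001]},{"jaw":-0.8,"xyz":[-0.9,-2,62],"angular":[0,0,-0.001]},{"jaw":-0.8,"xyz":[-0.9,-2,62],"angular":[0,0,-0.001]},{"jaw":-0.8,"xyz":[-0.9,-2,62],"angular":[0,0,-0.001]},{"jaw":-0.8,"xyz":[-0.9,-2,62],"angular":[0,0,-0.001]}]'
cat > chk.py <<'E'
from h import *
s=ctrl.read_state(); e=s["eef_pos"]; print(e.round(1),s["tool_rot"].round(4),totool([486.1,-162.1,89.2],-.196))
m=viewer.camera_model("wrist"); im,d=viewer.get_image("wrist"); np.savez("w9.npz",im=im,d=d,T=m["T"])
v,u=np.mgrid[:384,:512]; P=np.stack([(u-m["cx"])/m["fx"]*d,(v-m["cy"])/m["fy"]*d,d],-1)@m["T"][:3,:3].T+m["T"][:3,3]
c,sn=np.cos(-.195),np.sin(-.195); X,Y,Z=P[...,0]-444.8,P[...,1]+141.2,P[...,2]; cx,cy=X*sn-Y*c,X*c+Y*sn
zc=e[2]-20.7
def prof(k,a,name):
    r=np.round(a[k],0); print(name,[(int(t),round(float(np.median(Z[k][r==t])),1)) for t in np.unique(r) if (r==t).sum()>2])
prof((abs(cx-12)<3)&(cy>105)&(cy<130),cy,"along y at x12 (jaw end)")
prof((abs(cy-108)<3)&(cx>-42)&(cx<36),cx,"along x at y108 (fixed jaw)")
prof((abs(cx+15)<3)&(cy>66)&(cy<126),cy,"along y at x-15 (jaws)")
prof((abs(cy-5)<4)&(cx>-8)&(cx<34),cx,"along x at y5 (beam)")
E
python3 chk.py
```

```text
clock: 16.6
eef_pos: [486.6, -160.6, 105.0]
tool_rot: [3.142, -0.001, -0.194]
force: [0.1, -0.3, -2.0]
width: 23.0
gripper_force: 59.3
[ 486.6 -160.6  105. ] [ 3.1415e+00 -1.2000e-03 -1.9420e-01] (array([-0.3,  1.6, 15.8]), array([ 0.0001, -0.0012,  0.0018]))
along y at x12 (jaw end) [(105, 91.1), (106, 91.2), (107, 91.3), (108, 91.1), (109, 91.1), (110, 91.1), (111, 91.3), (112, 90.7), (113, 91.2), (114, 91.0), (115, 91.0), (116, 91.2), (117, 91.1), (118, 68.6), (119, 68.2), (120, 68.3), (121, 228.8), (122, 78.2), (123, 78.2), (124, 78.4), (125, 78.1), (126, 78.1), (127, 78.4), (128, 78.1), (129, 78.2), (130, 78.3)]
along x at y108 (fixed jaw) [(-42, 78.2), (-41, 78.2), (-40, 78.3), (-39, 78.3), (-36, 88.6), (-35, 90.4), (-34, 90.5), (-33, 90.5), (-32, 90.8), (-31, 90.7), (-30, 90.6), (-29, 90.8), (-28, 90.6), (-27, 90.9), (-26, 90.8), (-25, 90.7), (-24, 90.6), (-23, 90.6), (-22, 90.8), (-21, 90.6), (-20, 90.9), (-19, 91.0), (-18, 90.9), (-17, 90.9), (-16, 90.8), (-15, 90.6), (-14, 91.0), (-13, 90.9), (-12, 91.1), (-11, 90.8), (-10, 90.8), (-9, 91.3), (-8, 90.9), (-7, 91.3), (-6, 91
[... 893 characters left out ...]
.9), (103, 90.8), (104, 91.0), (105, 90.9), (106, 90.8), (107, 90.6), (108, 91.0), (109, 90.9), (110, 90.7), (111, 91.0), (112, 90.6), (113, 91.0), (114, 90.7), (115, 91.0), (116, 90.9), (117, 90.6), (118, 68.4), (119, 68.1), (120, 68.2), (121, 68.1), (122, 78.1), (123, 78.0), (124, 78.0), (125, 78.1), (126, 78.1)]
along x at y5 (beam) [(-5, 78.2), (-4, 78.2), (-3, 74.6), (-2, 67.9), (-1, 68.3), (0, 68.4), (1, 68.4), (2, 90.1), (3, 90.5), (4, 90.6), (5, 90.8), (6, 90.8), (7, 90.9), (8, 90.9), (9, 90.9), (10, 91.0), (11, 91.0), (12, 91.0), (13, 90.9), (14, 90.7), (15, 90.9), (16, 90.8), (17, 90.7), (18, 91.2), (20, 68.6), (21, 68.3), (22, 68.2), (23, 68.4), (24, 68.3), (25, 68.3), (26, 68.3)]
```

```bash
cat >edge.py <<'E'
from h import *
import sys
def edges(fn,thr=85,Rx=(444.8,-141.2,-.195),zt=90.9):
    q=np.load(fn); d=q["d"]; m=dict(viewer.camera_model("wrist"),T=q["T"]); S=5
    v,u=np.mgrid[:384,:512]; Z=((np.stack([(u-m["cx"])/m["fx"]*d,(v-m["cy"])/m["fy"]*d,d],-1)@m["T"][:3,:3].T+m["T"][:3,3])[...,2]).astype(np.float32)
    B=((Z>thr)).astype(np.float32); c,s=np.cos(Rx[2]),np.sin(Rx[2])
    CX,CY=np.meshgrid(np.arange(-45,50,1/S),np.arange(-20,130,1/S))
    px=proj(m,np.c_[Rx[0]+CX.ravel()*s+CY.ravel()*c,Rx[1]-CX.ravel()*c+CY.ravel()*s,np.full(CX.size,zt)]).astype(np.float32).reshape(*CX.shape,2)
    b=cv2.remap(B,px[...,0],px[...,1],cv2.INTER_LINEAR)
    def run(y,xin):
        row=b[np.abs(CY[:,0]-y)<1].mean(0)>.5; x=CX[0]; i=int(np.argmin(abs(x-xin))); j=k=i
        while j>0 and row[j]: j-=1
        while k<len(row)-1 and row[k]: k+=1
        return round(x[j]+.1,1),round(x[k]-.1,1)
    for y in list(range(-12,26,4))+[98,104,110,113,116]: print(y,run(y,11))
    for x in (-25,-10,10,15):
        col=b[:,np.abs(CX[0]-x)<1].mean(1)>.5; print("x",x,"y end",CY[col,0].max().round(1), "y start above 60:",CY[col&(CY[:,0]>66),0].min().round(1))
edges(sys.argv[1])
E
python3 edge.py w9.npz
```

```text
-12 (np.float64(-44.9), np.float64(49.7))
-8 (np.float64(2.3), np.float64(18.5))
-4 (np.float64(2.5), np.float64(18.3))
0 (np.float64(2.5), np.float64(18.3))
4 (np.float64(2.5), np.float64(18.1))
8 (np.float64(2.1), np.float64(18.1))
12 (np.float64(2.1), np.float64(18.1))
16 (np.float64(2.3), np.float64(18.5))
20 (np.float64(2.3), np.float64(18.5))
24 (np.float64(2.3), np.float64(18.3))
98 (np.float64(-35.3), np.float64(22.7))
104 (np.float64(-35.7), np.float64(28.7))
110 (np.float64(-34.7), np.float64(18.3))
113 (np.float64(-24.1), np.float64(18.1))
116 (np.float64(-16.5), np.float64(18.1))
x -25 y end 112.8 y start above 60: 85.8
x -10 y end 117.8 y start above 60: 79.0
x 10 y end 118.0 y start above 60: 66.2
x 15 y end 118.0 y start above 60: 66.2
```

The caliper is parallel to the recess, y is exact, and x is 2.6 mm short. Shift +2.3 along tool y and lower slowly.

```bash
python3 -m creep '[{"jaw":-0.8,"xyz":[0,2.3,0],"angular":[0,0,0]},{"jaw":-0.8,"xyz":[0,2.3,0],"angular":[0,0,0]},{"jaw":-0.8,"xyz":[0,2.3,3],"angular":[0,0,0]},{"jaw":-0.8,"xyz":[0,2.3,6],"angular":[0,0,0]},{"jaw":-0.8,"xyz":[0,2.3,9],"angular":[0,0,0]},{"jaw":-0.8,"xyz":[0,2.3,11],"angular":[0,0,0]},{"jaw":-0.8,"xyz":[0,2.3,12.5],"angular":[0,0,0]},{"jaw":-0.8,"xyz":[0,2.3,14],"angular":[0,0,0]},{"jaw":-0.8,"xyz":[0,2.3,14],"angular":[0,0,0]}]'
python3 - <<'E'
from h import *
m=viewer.camera_model("wrist"); im,d=viewer.get_image("wrist"); np.savez("w10.npz",im=im,d=d,T=m["T"])
E
sed -i 's/^edges(sys.argv\[1\])/edges(sys.argv[1],float(sys.argv[2]),zt=float(sys.argv[3]))/' edge.py; python3 edge.py w10.npz 72.5 76.5 | head -14
```

```text
clock: 17.77
eef_pos: [485.8, -162.7, 90.3]
tool_rot: [-3.142, 0.0, -0.194]
force: [-0.4, 0.2, -1.1]
width: 22.8
gripper_force: 59.3
-12 (np.float64(-44.9), np.float64(49.7))
-8 (np.float64(4.7), np.float64(20.7))
-4 (np.float64(4.7), np.float64(20.5))
0 (np.float64(4.9), np.float64(20.5))
4 (np.float64(4.9), np.float64(20.5))
8 (np.float64(4.3), np.float64(20.3))
12 (np.float64(4.5), np.float64(20.3))
16 (np.float64(4.5), np.float64(20.7))
20 (np.float64(4.5), np.float64(20.7))
24 (np.float64(4.5), np.float64(20.7))
98 (np.float64(4.5), np.float64(24.7))
104 (np.float64(-33.1), np.float64(49.7))
110 (np.float64(-30.5), np.float64(20.5))
113 (np.float64(-20.7), np.float64(20.3))
```

In the recess, within 0.5 mm. Lower the last millimetre and a half until contact.

```bash
python3 -m creep '[{"jaw":-0.8,"xyz":[0,0.3,0.7],"angular":[0,0,0]},{"jaw":-0.8,"xyz":[0,0.3,1.2],"angular":[0,0,0]},{"jaw":-0.8,"xyz":[0,0.3,1.6],"angular":[0,0,0]},{"jaw":-0.8,"xyz":[0,0.3,1.6],"angular":[0,0,0]}]'
```

```text
clock: 18.32
eef_pos: [485.8, -163.1, 88.8]
tool_rot: [-3.142, -0.0, -0.194]
force: [0.6, -0.6, -1.8]
width: 23.3
gripper_force: 59.3
```

```bash
python3 -m creep '[{"jaw":-0.8,"xyz":[0,0,0.5],"angular":[0,0,0]},{"jaw":-0.8,"xyz":[0,0,1],"angular":[0,0,0]},{"jaw":-0.8,"xyz":[0,0,1],"angular":[0,0,0]}]'
```

```text
clock: 18.7
eef_pos: [485.8, -163.1, 88.5]
tool_rot: [-3.141, -0.001, -0.194]
force: [-1.8, 0.9, 6.6]
width: 22.9
gripper_force: 60.3
```

Contact with the floor (+6.6 N). Release gently and lift out.

```bash
python3 -m creep '[{"jaw":-0.4,"xyz":[0,0,0],"angular":[0,0,0]},{"jaw":-0.2,"xyz":[0,0,0],"angular":[0,0,0]},{"jaw":-0.05,"xyz":[0,0,0],"angular":[0,0,0]},{"jaw":-0.05,"xyz":[0,0,0],"angular":[0,0,0]},{"jaw":-0.05,"xyz":[0,0,-15],"angular":[0,0,0]},{"jaw":-0.05,"xyz":[0,0,-50],"angular":[0,0,0]},{"jaw":-0.05,"xyz":[0,0,-100],"angular":[0,0,0]},{"jaw":-0.05,"xyz":[0,0,-117],"angular":[0,0,0]},{"jaw":-0.05,"xyz":[0,0,-117],"angular":[0,0,0]},{"jaw":-0.05,"xyz":[0,0,-117],"angular":[0,0,0]}]'
cat >chk2.py <<'E'
from h import *
m=viewer.camera_model("wrist"); im,d=viewer.get_image("wrist"); np.savez("w11.npz",im=im,d=d,T=m["T"])
from calfit import calfit
v,u=np.mgrid[:384,:512]; P=np.stack([(u-m["cx"])/m["fx"]*d,(v-m["cy"])/m["fy"]*d,d],-1)@m["T"][:3,:3].T+m["T"][:3,3]
c,sn=np.cos(-.195),np.sin(-.195); X,Y,Z=P[...,0]-444.8,P[...,1]+141.2,P[...,2]; cx,cy=X*sn-Y*c,X*c+Y*sn
def md(x0,x1,y0,y1):
    k=(cx>x0)&(cx<x1)&(cy>y0)&(cy<y1); return np.median(Z[k]).round(1),int(k.sum())
print("fixed jaw",md(-25,0,102,112),"slid jaw",md(-20,-3,82,95),"body",md(3,22,35,90),"beam",md(8,18,-40,20),md(8,18,-75,-40),"floor",md(30,55,30,58),"insert",md(32,50,80,110))
k=(abs(cx-12)<2)&(Z>72)&(Z<77)&(cy>105); print("end",np.percentile(cy[k],[50,98]).round(1))
for a in(-60,-30,0,15):
    k=(abs(cy-a)<4)&(Z>72.8)&(Z<77)&(cx>-1)&(cx<26); print(a,np.percentile(cx[k],[2,98]).round(1) if k.any() else None)
print("pull?",md(60,75,-130,110))
E
python3 chk2.py
```

```text
clock: 19.95
eef_pos: [485.2, -162.7, 204.5]
tool_rot: [-3.141, 0.001, -0.194]
force: [-0.5, -0.1, -0.4]
width: 40.8
gripper_force: 0.0
fixed jaw (np.float64(74.6), 433) slid jaw (np.float64(74.6), 355) body (np.float64(260.4), 3698) beam (np.float64(74.9), 697) (np.float64(74.9), 347) floor (np.float64(228.9), 5898) insert (np.float64(78.2), 909)
end [112.1 186.7]
-60 [ 6.  20.8]
-30 [ 5.2 20.5]
0 [ 5.4 20.2]
15 [ 5.5 20.8]
pull? (np.float64(243.5), 7550)
```

The caliper is seated: tops at z≈74.8 on the 68 floor, beam 5.4..20.5 in recess x. Now close the fingers and go down in front of the pull.

```bash
python3 -m creep '[{"jaw":-1,"xyz":[-44,132.5,0],"angular":[0,0,0]},{"jaw":-1,"xyz":[-44,132.5,0],"angular":[0,0,0]},{"jaw":-1,"xyz":[-44,132.5,0],"angular":[0,0,0]},{"jaw":-1,"xyz":[-44,132.5,0],"angular":[0,0,0]},{"jaw":-1,"xyz":[-44,132.5,50],"angular":[0,0,0]},{"jaw":-1,"xyz":[-44,132.5,100],"angular":[0,0,0]},{"jaw":-1,"xyz":[-44,132.5,126],"angular":[0,0,0]},{"jaw":-1,"xyz":[-44,132.5,126],"angular":[0,0,0]},{"jaw":-1,"xyz":[-44,132.5,126],"angular":[0,0,0]}]'
python3 - <<'E'
from h import *
s=ctrl.read_state(); e=s["eef_pos"][:2]-[444.8,-141.2]; c,sn=np.cos(-.195),np.sin(-.195); print(e[0]*sn-e[1]*c,e[0]*c+e[1]*sn,s["width"])
t,_=viewer.get_image("top")
m=viewer.camera_model("top"); print([ (round(float(q["score"]),2),np.round(q["xy"]).tolist()) for n in("gauge_block","turned_collar") for q in silhouettes("top",n)[:1]])
E
```

```text
clock: 21.12
eef_pos: [418.2, -283.8, 79.4]
tool_rot: [-3.141, -0.001, -0.192]
force: [-0.4, -0.7, 0.6]
width: -0.2
gripper_force: 0.0
145.0106072451181 1.4856378039283413 -0.18618463456562176
[(0.82, [370.0, 181.0]), (0.81, [372.0, 222.0])]
```

Push gently, about 80 mm/s.

```bash
python3 -m creep '[{"jaw":-1,"xyz":[0,-6,0],"angular":[0,0,0]},{"jaw":-1,"xyz":[0,-11,0],"angular":[0,0,0]},{"jaw":-1,"xyz":[0,-16,0],"angular":[0,0,0]},{"jaw":-1,"xyz":[0,-22,0],"angular":[0,0,0]},{"jaw":-1,"xyz":[0,-29,0],"angular":[0,0,0]},{"jaw":-1,"xyz":[0,-37,0],"angular":[0,0,0]},{"jaw":-1,"xyz":[0,-46,0],"angular":[0,0,0]},{"jaw":-1,"xyz":[0,-55,0],"angular":[0,0,0]},{"jaw":-1,"xyz":[0,-64,0],"angular":[0,0,0]},{"jaw":-1,"xyz":[0,-73,0],"angular":[0,0,0]},{"jaw":-1,"xyz":[0,-81,0],"angular":[0,0,0]},{"jaw":-1,"xyz":[0,-88,0],"angular":[0,0,0]}]'
python3 -m creep '[{"jaw":-1,"xyz":[0,-6,0],"angular":[0,0,0]},{"jaw":-1,"xyz":[0,-12,0],"angular":[0,0,0]},{"jaw":-1,"xyz":[0,-18,0],"angular":[0,0,0]},{"jaw":-1,"xyz":[0,-24,0],"angular":[0,0,0]},{"jaw":-1,"xyz":[0,-30,0],"angular":[0,0,0]},{"jaw":-1,"xyz":[0,-36,0],"angular":[0,0,0]},{"jaw":-1,"xyz":[0,-41,0],"angular":[0,0,0]},{"jaw":-1,"xyz":[0,-45,0],"angular":[0,0,0]},{"jaw":-1,"xyz":[0,-48,0],"angular":[0,0,0]},{"jaw":-1,"xyz":[0,-48,0],"angular":[0,0,0]}]'
```

```text
clock: 22.78
eef_pos: [434.2, -197.6, 78.8]
tool_rot: [-3.142, -0.0, -0.194]
force: [-0.3, -1.5, 0.4]
width: -0.4
gripper_force: 0.9
clock: 24.02
eef_pos: [442.8, -150.3, 78.7]
tool_rot: [-3.141, 0.001, -0.194]
force: [-0.4, 0.4, -0.3]
width: -0.1
gripper_force: 0.0
```

```bash
python3 -m creep '[{"jaw":-1,"xyz":[0,-2,0],"angular":[0,0,0]},{"jaw":-1,"xyz":[0,-4,0],"angular":[0,0,0]},{"jaw":-1,"xyz":[0,-6,0],"angular":[0,0,0]},{"jaw":-1,"xyz":[0,-7,0],"angular":[0,0,0]},{"jaw":-1,"xyz":[0,-7,0],"angular":[0,0,0]}]'
python3 -m creep '[{"jaw":-1,"xyz":[0,-1.5,0],"angular":[0,0,0]},{"jaw":-1,"xyz":[0,-3,0],"angular":[0,0,0]},{"jaw":-1,"xyz":[0,-3,0],"angular":[0,0,0]}]'
python3 - <<'E'
from h import *
s=ctrl.read_state(); e=s["eef_pos"][:2]-[444.8,-141.2]; c,sn=np.cos(-.195),np.sin(-.195); print(e[0]*sn-e[1]*c,s["force"])
m=viewer.camera_model("wrist"); im,d=viewer.get_image("wrist"); v,u=np.mgrid[:384,:512]; P=np.stack([(u-m["cx"])/m["fx"]*d,(v-m["cy"])/m["fy"]*d,d],-1)@m["T"][:3,:3].T+m["T"][:3,3]
X,Y,Z=P[...,0]-444.8,P[...,1]+141.2,P[...,2]; cx,cy=X*sn-Y*c,X*c+Y*sn
k=(cy>60)&(cy<130)&(cx>-75)&(cx<20)
for a in range(-70,6,3):
    q=k&(abs(cx-a)<1.5); print(a,np.median(Z[q]).round(1) if q.any() else None,end="; ")
E
```

```text
clock: 24.65
eef_pos: [444.7, -143.9, 78.8]
tool_rot: [-3.141, 0.0, -0.194]
force: [0.2, 0.0, 0.5]
width: -0.0
gripper_force: 0.2
clock: 25.02
eef_pos: [445.4, -141.1, 78.9]
tool_rot: [-3.141, -0.0, -0.194]
force: [-1.0, -0.5, -1.0]
width: 0.2
gripper_force: 0.3
-0.2403634513930177 [-0.98000647 -0.46060523 -0.98716364]
-70 102.3; -67 100.8; -64 100.4; -61 100.4; -58 99.4; -55 None; -52 92.7; -49 93.0; -46 28.7; -43 92.6; -40 76.1; -37 -0.3; -34 -0.3; -31 -0.4; -28 -0.4; -25 -0.3; -22 -0.3; -19 -0.3; -16 -0.3; -13 -0.3; -10 -0.3; -7 -0.3; -4 -0.4; -1 202.6; 2 -0.3; 5 -0.3;
```

```bash
python3 -m creep '[{"jaw":-1,"xyz":[0,-1,0],"angular":[0,0,0]},{"jaw":-1,"xyz":[0,-2,0],"angular":[0,0,0]},{"jaw":-1,"xyz":[0,-2,0],"angular":[0,0,0]}]'
python3 -m creep '[{"jaw":-1,"xyz":[0,-1,0],"angular":[0,0,0]},{"jaw":-1,"xyz":[0,-2,0],"angular":[0,0,0]},{"jaw":-1,"xyz":[0,-2,0],"angular":[0,0,0]}]'
```

```text
clock: 25.45
eef_pos: [445.7, -139.2, 78.8]
tool_rot: [-3.142, -0.0, -0.194]
force: [-0.0, -1.5, -1.1]
width: 0.1
gripper_force: 0.5
clock: 25.82
eef_pos: [446.1, -137.2, 78.9]
tool_rot: [-3.141, -0.0, -0.194]
force: [0.2, -0.2, 0.8]
width: 0.1
gripper_force: 0.5
```

```bash
python3 -m creep '[{"jaw":-1,"xyz":[0,-1,0],"angular":[0,0,0]},{"jaw":-1,"xyz":[0,-2,0],"angular":[0,0,0]},{"jaw":-1,"xyz":[0,-2,0],"angular":[0,0,0]}]'
```

```text
clock: 26.2
eef_pos: [446.4, -135.6, 78.8]
tool_rot: [3.141, -0.0, -0.194]
force: [-1.0, -2.5, -1.1]
width: 0.4
gripper_force: 1.3
```

```bash
python3 -m creep '[{"jaw":-1,"xyz":[0,-1,0],"angular":[0,0,0]},{"jaw":-1,"xyz":[0,-2,0],"angular":[0,0,0]},{"jaw":-1,"xyz":[0,-2,0],"angular":[0,0,0]}]'
```

```text
clock: 26.58
eef_pos: [446.4, -135.4, 78.9]
tool_rot: [3.139, -0.001, -0.196]
force: [-1.7, -6.8, -0.7]
width: -0.1
gripper_force: 3.7
```

```bash
python3 -m creep '[{"jaw":-1,"xyz":[0,-1,0],"angular":[0,0,0]},{"jaw":-1,"xyz":[0,-2,0],"angular":[0,0,0]},{"jaw":-1,"xyz":[0,-2,0],"angular":[0,0,0]}]'
```

```text
clock: 26.95
eef_pos: [446.4, -135.3, 78.9]
tool_rot: [3.137, -0.001, -0.198]
force: [-3.4, -11.4, -0.2]
width: -0.1
gripper_force: 5.8
```

The drawer is at its stop: force rises and there is no more travel. Back away and up, then check.

```bash
python3 -m creep '[{"jaw":-1,"xyz":[0,15,0],"angular":[0,0,0]},{"jaw":-1,"xyz":[0,50,0],"angular":[0,0,0]},{"jaw":-1,"xyz":[0,80,0],"angular":[0,0,0]},{"jaw":-1,"xyz":[0,80,-60],"angular":[0,0,0]},{"jaw":-1,"xyz":[0,80,-120],"angular":[0,0,0]},{"jaw":-1,"xyz":[0,80,-150],"angular":[0,0,0]},{"jaw":-1,"xyz":[0,80,-150],"angular":[0,0,0]},{"jaw":-1,"xyz":[0,80,-150],"angular":[0,0,0]}]'
python3 - <<'E'
from h import *
c,sn=np.cos(-.195),np.sin(-.195)
m=viewer.camera_model("wrist"); im,d=viewer.get_image("wrist"); v,u=np.mgrid[:384,:512]; P=np.stack([(u-m["cx"])/m["fx"]*d,(v-m["cy"])/m["fy"]*d,d],-1)@m["T"][:3,:3].T+m["T"][:3,3]
X,Y,Z=P[...,0]-444.8,P[...,1]+141.2,P[...,2]; cx,cy=X*sn-Y*c,X*c+Y*sn
for a in range(-72,6,2):
    q=(cy>60)&(cy<130)&(abs(cx-a)<1); print(a,np.median(Z[q]).round(1) if q.any() else None,end="; ")
E
```

```text
clock: 27.95
eef_pos: [431.2, -209.2, 228.1]
tool_rot: [-3.141, 0.001, -0.193]
force: [-0.2, -0.8, 0.3]
width: 0.1
gripper_force: 0.0
-72 102.5; -70 102.3; -68 101.6; -66 100.4; -64 100.8; -62 101.1; -60 101.1; -58 99.6; -56 92.9; -54 93.1; -52 93.2; -50 93.2; -48 92.1; -46 61.2; -44 -0.1; -42 -0.4; -40 -0.3; -38 -0.3; -36 -0.2; -34 -0.3; -32 -0.3; -30 -0.4; -28 -0.4; -26 -0.3; -24 -0.2; -22 -0.3; -20 -0.4; -18 -0.2; -16 -0.1; -14 -0.3; -12 -0.3; -10 -0.3; -8 -0.3; -6 -0.2; -4 -0.3; -2 -0.4; 0 -0.3; 2 -0.3; 4 -0.3;
```

The panel top is flush against the cabinet front (-57..-47) with no gap, and the arm is clear.

```bash
python3 -c "
from cell import ctrl
print(ctrl.finish_job())"
```

```text
the job is handed in; nothing more can be done
None
```

The job is handed in: the caliper's jaws are closed, it lies flat in its recess, the drawer is pushed to its stop, and the gauge block and collar were where they started when checked just before the drawer push; no verdict came back.

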